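# Return the grinding balls of run 4 to the wash tub through the two-way chute

### The job

The steel grinding balls in the scoop pan come from milling run 4 and have to go to wash. First turn the batch wheel until the 4 stands squarely in its window and throw the chute's flap fully over to its stop so that the chute leads to the blue tub; then pick up the pan, tip all six balls into the hopper so that every one ends in the blue tub, and set the empty pan upright on the worktop again. Leave the other things on the worktop where they are.

Things in the scene. Friction and masses are not known exactly. Their poses are not given: they have to be found in the camera images.
- chute: Two-way (split) chute of sheet steel with a clear front plate, fixed. Origin: centre of its foot on the worktop; z up, +x to its back, +y to its left seen from the front, where the clear plate and the lever are. Under the hopper it splits into a leg to +y and a leg to -y, open downward over the two tubs. Legs: x from -34 to +34 mm, out to y = +-131 mm, 46 to 77 mm high there, 142 mm at the throat.
- hopper_mouth (a point): Centre of the hopper's open mouth, 205 mm above the worktop: 140 mm (chute's y) x 104 mm (chute's x), narrowing to a 66 x 60 mm throat 140 to 162 mm above the worktop.
- flap (a joint): Yellow flap in the chute and the red-handled lever in front turn together about a shaft along the chute's x, 110 mm up. 0: upright; positive: both lean to the chute's +y, negative: to -y; stops at +-0.6 rad. The flap stands on the ridge between the legs: it closes the leg towards which it and the lever lean, and balls run down the OTHER leg. Stiff (0.1 N m), stays where left.
- lever_grip (a point): Middle of the red lever handle: upright, 22 mm in diameter, 28 mm tall, 88 mm in front of (-x of) the chute's centre, 90 mm above the shaft (200 mm above the worktop when upright); moves on a circle of 90 mm radius about the shaft. The hopper's front rim is 35 mm behind it, and 5 mm higher than it.
- blue_tub: Blue open tub, 94 x 90 x 40 mm, walls 3 mm, fixed under one of the chute's two outlets; may be on either side. Origin: centre of its underside.
- white_tub: White open tub of the same size, fixed under the other outlet. Origin: centre of its underside.
- wheel_case: Grey square case of the batch wheel, 104 x 104 x 26 mm, fixed to the worktop. Origin: centre of its underside; x, y along its sides. A 24 mm square window in its top, 33 mm from the centre on its -x side (the side to the robot), shows one black number of the white disc beneath.
- batch_wheel (a joint): Angle of the batch wheel: 0 shows 1 in the window, every pi/4 (0.785 rad) more brings the next number up to 8 (2 at 0.785, 3 at 1.571, 4 at 2.356, 5 at 3.142 ...); grows clockwise seen from above; stops at 0 and 5.5 rad; stays where it is left (friction about 0.05 N m).
- wheel_grip (a point): On the wheel's upright axis, 45 mm above the worktop, in the middle of the black bar knob: bar 42 mm long, 13 mm wide, from 32 to 55 mm above the worktop, on a 38 mm round flange from 27 to 33 mm. The bar lies along the point's own x axis (along the case's x axis at joint value 0).
- pan: Loose steel scoop pan, about 0.16 kg, 115 mm long (x from -44 to +71 mm), 66 mm wide (y), walls up to 34 mm, floor 3 mm. Origin: on the underside below the handle; +x towards the open spout. The floor is flat up to x = 24 mm, then rises at 21 degrees to the spout: balls stay in while it is level and run out when it is tipped well beyond 21 degrees.
- pan_grip (a point): Middle of the pan's black bridge handle, a flat-sided bar across the pan along its y axis: 14 mm wide (x), 17 mm tall (z), 62 mm above the pan's underside, 66 mm clear length between its side straps.
- pan_spout (a point): Middle of the spout's edge: 71 mm in front of (+x of) the handle and 19.5 mm above the underside.
- ball_0_center (a point): Centre of a polished steel grinding ball, 16 mm in diameter, 17 g; starts in the pan.
- ball_1_center (a point): Centre of a polished steel grinding ball, 16 mm in diameter, 17 g; starts in the pan.
- ball_2_center (a point): Centre of a polished steel grinding ball, 16 mm in diameter, 17 g; starts in the pan.
- ball_3_center (a point): Centre of a polished steel grinding ball, 16 mm in diameter, 17 g; starts in the pan.
- ball_4_center (a point): Centre of a polished steel grinding ball, 16 mm in diameter, 17 g; starts in the pan.
- ball_5_center (a point): Centre of a polished steel grinding ball, 16 mm in diameter, 17 g; starts in the pan.
- spray_bottle_b: White spray bottle hanging on the wall board behind the chute, fixed: about 70 mm wide, its lower end about 0.47 m above the worktop, x about 0.67 to 0.74 m; the board behind it stands at about x = 0.72 m above 0.4 m height. Keep the raised wrist clear of it. Origin: its underside.
- vial: Bystander: translucent vial with a white screw cap, 27 mm in diameter, 62 mm tall; origin at the centre of its underside.
- sample_vial: Bystander: small vial with a blue screw cap, 23 mm in diameter, 45 mm tall; origin at the centre of its underside.
- carton: Bystander: small white carton, 45 x 75 x 45 mm; origin at the centre of its underside.
- dish: Bystander: clear petri dish, 90 mm in diameter, 15 mm tall; origin at the centre of its underside.
- marker: Bystander: marker pen lying, 138 x 11 x 12 mm; origin at the centre of its underside, x along the pen.

How it is judged:
By the outcome, as a careful person would: the job done as asked, in the order asked, and still so for the second after the job is handed in, with the robot touching nothing.
It also fails if it takes over 72 s, if anything falls off the work surface, if the arm or the gripper's body presses on something with over 40 N, if the wrist force passes 120 N, or if a joint passes its speed limit or range.

### The arm

A 7-joint arm with a two-finger parallel gripper is mounted at the origin on a cart in front of the work surface, level with it; the furniture and walls round the work are solid. World frame = base frame: x ahead of the robot, y to its left, z up, the work surface at z = 0. Lengths are in mm, angles in rad, forces in N, time in s.
With the tool pointing down it reaches from about 350 to 900 mm from the base axis. Payload 19.9 kg.
Tool frame: the origin (TCP) lies between the finger pads; the fingertips stand robot.tip_extent ahead of it and the grasp point (between the pads) lies 11 mm behind it (robot.tip_extent is the distance from the TCP to the fingertips, in mm); z points along the fingers, y is the line along which they close (so a half turn about z gives the same grasp; the last joint's range is limited). The gripper opens to 94 mm and grips with 3 to 60 N. Pads are 16 mm wide; open, the fingers measure 119 mm over their backs; the gripper's body (75 mm by 177 mm) begins 78 mm behind the grasp point.
Start: joints at [1.302, 0.417, -0.01, 1.614, 0.005, 1.111, -0.053], TCP at [140.533, -608.974, 213.425] pointing down, gripper open.
Joint ranges: [-2.81, 2.81], [-0.39, 2.02], [-1.27, 1.25], [0.06, 2.57], [-1.19, 4.33], [0.19, 2], [-2.82, 2.82]. Speed limits (rad/s): [1.89, 1.89, 2.39, 2.39, 3.01, 3.01, 3.01].

### API

Orientations are given as a rotation vector (axis times angle).
In Python, from rig import status, imaging, ticket, robot gives the robot as it stands.
- The arm moves only by the tool jog_arm, never from a script. Its argument "deltas" is a list of rows, each a list of 3 entries, a list of its own where there are three numbers: the finger opening in cm, from 0 to 9.4, then the shift along the tool's x, y, z in cm, then the turn, a rotation vector about the tool's x, y, z in degrees. A call has exactly 5 rows; each row is the pose to reach, as a shift and turn from the pose commanded when the call began, along the tool's axes at that moment; what a row does not reach only later rows make up. A row lasts 1/10 s, in which the tool goes at most 50 mm and 8.59 degrees, less where a joint would pass 70% of its speed; a pose out of reach is approached as far as the arm can. A call with a gripper value outside its range is refused whole. The fingers move at their own pace and stop on an object; "newtons" is the grip in N (left out, the last holds). Time passes only in rows, so rows that repeat a pose let the fingers close, or fill a call up. It gives the time, the measured TCP pose, the force, the opening and the grip force at its end, in the units of the state.
- status.state(): the state, without advancing time (a new reading comes with each control period).
- imaging.get_image(name): name is "side" or "top"; returns a dict with "img" (420x560x3 uint8, red, green, blue), "z_map" (420x560 float32, mm along the optical axis (not along the pixel's ray), 0 where there is no reading), "fx", "fy", "cx", "cy" (pixels), "origin" and "attitude" of the camera in the world. Camera axes: x right, y up, looking along -z (the intrinsics and any distortion apply to the point x, -y, -z); pixel columns grow to the right and rows downward; lengths in mm; the calibration is good to about 2 mm. A picture is of the moment at which its call begins.
- ticket.finish_job(): hands the job in; it is judged then, once.
The state is a dict: "clock": time; "joint_positions": joint angles; "joint_vel": joint speeds; "effort": joint torques, N m; "position": TCP position; "ee_rot": TCP orientation; "wrist_force": force on the tool from outside, world axes, zero at the start; "ft_torque": the same for the moment, N m; "grip_width": opening from 0.0 (shut) to 1.0 (fully open); "gripper_force": force on a finger pad.
Only numpy, scipy, OpenCV 4.12 (cv2) and the standard library are available. Lean on these libraries where they do the work, as an engineer would, in place of code of your own. Each camera call takes 0.05 s, during which the arm holds its last target. There are 200 camera calls.

## Working session

There is one attempt and no reset: what is moved stays moved. The work goes in short steps, Python scripts to look and compute and a tool call to move; the robot and the scene stay as the last step left them, time stands still between calls to the robot, and variables do not carry over. Pictures are saved under pics/ and viewed, at most 10 in all, crops included, and the job is handed in when it is done.

Besides the shell and the picture viewer there is one more tool, called after ">>>" as a command line: name --argument value ..., lists and objects as JSON in quotes. jog_arm: Moves the arm, as the interface text tells. Its arguments: {"type":"object","properties":{"deltas":{"type":"array"},"newtons":{"type":"number"}},"required":["deltas"]}

```bash
mkdir -p pics; ls; cat > h.py <<'E'
import numpy as np, cv2
from scipy.spatial.transform import Rotation as R
from rig import status, imaging, ticket, robot
def grab(n,f=None):
    d=imaging.get_image(n)
    if f: cv2.imwrite('pics/'+f,d['img'][:,:,::-1])
    return d
def rot(a):
    a=np.array(a,float)
    return R.from_rotvec(a) if a.shape==(3,) else (R.from_matrix(a) if a.shape==(3,3) else R.from_quat(a))
def cloud(d):
    z=d['z_map']; v,u=np.mgrid[:z.shape[0],:z.shape[1]]
    p=np.stack([(u-d['cx'])/d['fx']*z,-(v-d['cy'])/d['fy']*z,-z],-1)
    return p@rot(d['attitude']).as_matrix().T+np.array(d['origin'])
def proj(d,P):
    q=(np.atleast_2d(P)-np.array(d['origin']))@rot(d['attitude']).as_matrix()
    return np.c_[d['cx']+d['fx']*q[:,0]/-q[:,2], d['cy']-d['fy']*q[:,1]/-q[:,2]]
E
python3 - <<'E'
from h import *
for n in('top','side'):
    d=grab(n,n+'0.png'); print({k:v for k,v in d.items() if k not in('img','z_map')})
    np.savez(n+'0.npz',c=cloud(d),img=d['img'])
print(status.state(), robot.tip_extent)
E
```

```text
pics
{'fx': 417.2348975828725, 'fy': 417.2348975828725, 'cx': 278.03319408977455, 'cy': 211.72862698594818, 'origin': array([ 282.27961111,  -26.21179686, 1565.49444137]), 'attitude': array([ 0.16402154, -0.16501012, -1.5147678 ])}
{'fx': 399.70269227527456, 'fy': 399.70269227527456, 'cx': 274.6853070044609, 'cy': 209.9983883094103, 'origin': array([ 478.64732118, -994.75550354,  770.29786565]), 'attitude': array([ 1.11347641, -0.04863874, -0.03749594])}
{'clock': 0.1, 'joint_positions': array([ 1.30249873,  0.41791426, -0.01025847,  1.61409742,  0.00468216,
        1.1106617 , -0.05301344]), 'joint_vel': array([ 7.77190196e-04, -8.59036771e-04,  1.41967935e-05, -8.93501503e-04,
       -4.09292526e-04, -3.06220216e-04, -1.37117934e-03]), 'effort': array([ 1.26365823e-03, -8.52587914e+01,  6.39433991e-01, -4.26700330e+01,
       -4.89858922e-02,  1.64250133e-02, -1.73943403e-05]), 'position': array([ 140.43585885, -608.69744074,  212.89500008]), 'ee_rot': array([-3.12039383e+00, -3.55287903e-01,  3.20684352e-04]), 'wrist_force': array([-0.21856438,  0.73410401, -0.54114048]), 'ft_torque': array([ 0.00160993, -0.02914127,  0.00836943]), 'gripper_force': 0.0, 'grip_width': 1.0023912645267783} 8.0
```

View pics/top0.png

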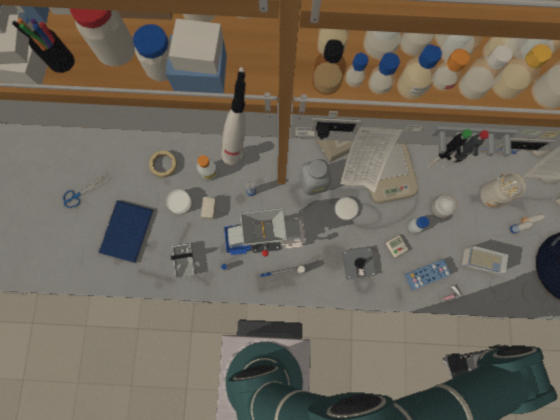

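View pics/side0.png

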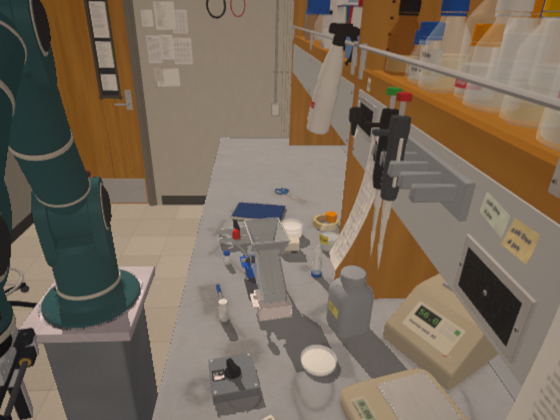

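```bash
python3 - <<'E'
from h import *
a=np.load('top0.npz')['img'][195:295,165:385]; b=np.load('side0.npz')['img'][205:405,190:340]
a=cv2.resize(a,None,fx=3.6,fy=3.6,interpolation=3); cv2.imwrite('pics/a1.png',a[:,:,::-1])
b=cv2.resize(b,None,fx=3,fy=3,interpolation=3); cv2.imwrite('pics/b1.png',b[:,:,::-1])
E
```

```text
(no output)
```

View pics/a1.png

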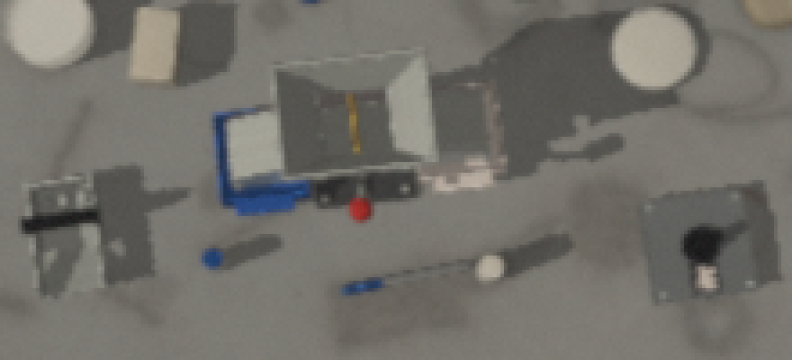

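View pics/b1.png

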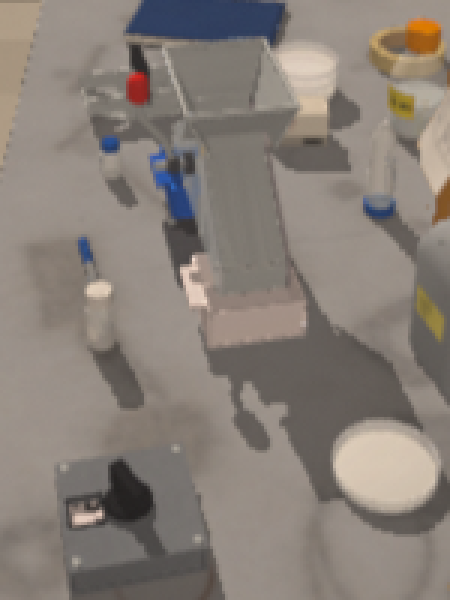

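```bash
python3 - <<'E'
from h import *
T=np.load('top0.npz');S=np.load('side0.npz')
def mar(p,l):
    r=cv2.minAreaRect(p[:,:2].astype(np.float32)); print(l,len(p),np.round(r[0],1),np.round(r[1],1),round(r[2],1),'zmed',np.round(np.median(p[:,2]),1))
for n,D in(('top',T),('side',S)):
    c=D['c'];im=D['img'].astype(int)
    if n=='top': u0=dict(wh=(335,385,240,285),pan=(165,205,235,285),ch=(215,310,205,260))
    else: u0=dict(wh=(200,270,345,405),pan=(210,245,218,255),ch=(225,295,210,320))
    def sel(k,zl,zh,f=None):
        a=u0[k];P=c[a[2]:a[3],a[0]:a[1]].reshape(-1,3);I=im[a[2]:a[3],a[0]:a[1]].reshape(-1,3)
        m=(P[:,2]>zl)&(P[:,2]<zh)
        if f is not None:m&=f(I)
        return P[m]
    mar(sel('wh',20,31),n+' case'); 
    b=sel('wh',48,62); mar(b,n+' bar')
    if len(b)>3:
        q=b[:,:2]-b[:,:2].mean(0);w,v=np.linalg.eigh(q.T@q/len(q));print(b.mean(0).round(1),w.round(1),v[:,1].round(2))
    for zz in((3,50),(52,80)):
        b=sel('pan',*zz)
        if len(b)>3: mar(b,n+' pan%s'%(zz,)); print(b.min(0).round(),b.max(0).round())
    b=sel('ch',198,212); 
    if len(b)>3: mar(b,n+' rim')
    b=sel('ch',150,240,lambda I:(I[:,0]>140)&(I[:,1]<80)); 
    if len(b): print(n,'red',len(b),b.mean(0).round(1),b.min(0).round(),b.max(0).round())
    b=sel('ch',0,60,lambda I:(I[:,2]>110)&(I[:,0]<80));
    if len(b): print(n,'blue',len(b),b.min(0).round(),b.max(0).round())
a=T['img'][250:282,340:382];b=S['img'][350:400,205:265]
a=cv2.resize(a,(504,384),interpolation=3);b=cv2.resize(b,(460,384),interpolation=3)
cv2.imwrite('pics/w.png',np.hstack([b,a[:,100:440]])[:,:,::-1])
E
```

```text
top case 635 [ 436.2 -327.2] [103.9 106.3] 10.1 zmed 25.7
top bar 41 [ 435.6 -326.1] [12.3 42.1] 33.1 zmed 54.2
[ 435.7 -326.4   54. ] [ 13.7 146. ] [-0.55  0.83]
top pan(3, 50) 703 [418.1 321.3] [187.6 147. ] 5.1 zmed 8.6
[324. 241.   3.] [512. 402.  50.]
top pan(52, 80) 88 [425.  321.2] [13.7 71.7] 11.4 zmed 68.5
[412. 287.  57.] [437. 356.  79.]
top rim 336 [501.   22.6] [153.7 144.8] 9.7 zmed 205.4
top red 18 [433.3  19.4 209.2] [426.  12. 193.] [440.  26. 215.]
top blue 100 [442.  81.   0.] [545. 173.  51.]
side case 1484 [ 432.6 -327.8] [104.4 109.4] 10.7 zmed 26.0
side bar 104 [ 432.3 -329.3] [14.3 43.4] 32.6 zmed 53.8
[ 432.3 -330.7   53.5] [ 15.  159.9] [-0.55  0.84]
side pan(3, 50) 407 [383.2 323.2] [134.1 335.3] 1.0 zmed 20.5
[314. 156.   3.] [452. 491.  48.]
side pan(52, 80) 49 [420.8 317.2] [13.4 77.2] 12.8 zmed 69.3
[409. 280.  54.] [433. 354.  73.]
side rim 378 [497.2  20.7] [151.9 148.1] 9.4 zmed 205.2
side red 44 [431.2   6.7 203.7] [423.   2. 189.] [437.  23. 214.]
side blue 107 [388.  72.   2.] [486. 179.  47.]
```

View pics/w.png

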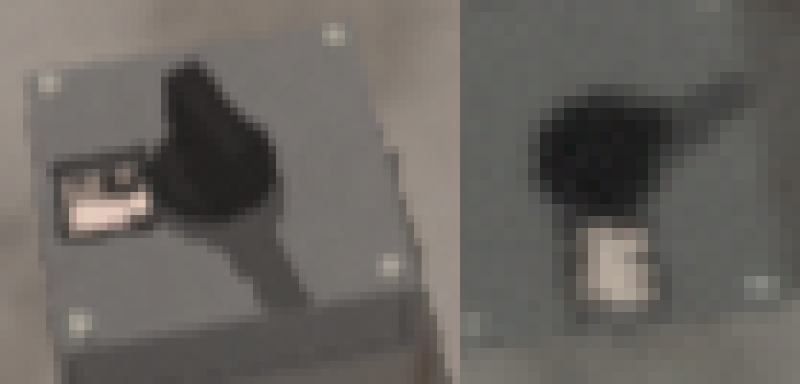

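```bash
python3 - <<'E'
from h import *
T=np.load('top0.npz');S=np.load('side0.npz')
for n,D in(('top',T),('side',S)):
    P=D['c'].reshape(-1,3);I=D['img'].reshape(-1,3).astype(int)
    red=(I[:,0]>130)&(I[:,1]<90)
    near=lambda x,y,r:np.hypot(P[:,0]-x,P[:,1]-y)<r
    m=near(520,25,110)&(P[:,2]>200)&(P[:,2]<210)&~red&(P[:,0]>449)
    r=cv2.minAreaRect(P[m][:,:2].astype(np.float32));print(n,'rim',m.sum(),np.round(r[0],1),np.round(r[1],1),r[2])
    m=near(432,13,40)&(P[:,2]>180)&red; print('red',P[m].mean(0).round(1),np.median(P[m],0).round(1))
    m=near(423,319,95)&(P[:,2]>7)&(P[:,2]<45)
    r=cv2.minAreaRect(P[m][:,:2].astype(np.float32));print(n,'pan',m.sum(),np.round(r[0],1),np.round(r[1],1),r[2])
    a=np.radians(11.8);Q=P[m]-[423,319,0];q=np.c_[Q[:,0]*np.cos(a)+Q[:,1]*np.sin(a),-Q[:,0]*np.sin(a)+Q[:,1]*np.cos(a)]
    for lo in range(-90,70,10):
        k=(q[:,0]>=lo)&(q[:,0]<lo+10)
        if k.sum(): print(lo,k.sum(),q[k,1].min().round(),q[k,1].max().round(),np.percentile(P[m][k,2],[5,50,95]).round())
    m=(I[:,2]>110)&(I[:,0]<80)&near(480,110,90)&(P[:,2]>30)&(P[:,2]<50); print('blue',P[m].mean(0).round())
    for nm,x,y in(('samplevial',430,200),):
        m=near(500,0,300)&(I[:,2]>110)&(I[:,0]<80)&(P[:,2]>30); 
E
```

```text
top rim 241 [523.   26.4] [109.  144.8] 9.680931091308594
red [433.7  18.7 209.3] [433.2  18.9 210.8]
top pan 400 [417.2 314.5] [170.4 165.2] 77.68061828613281
-90 1 -40.0 -40.0 [10. 10. 10.]
-80 1 -55.0 -55.0 [9. 9. 9.]
-70 44 -32.0 70.0 [12. 19. 38.]
-60 51 -54.0 37.0 [11. 18. 32.]
-50 53 -32.0 36.0 [ 8. 15. 36.]
-40 37 -56.0 34.0 [ 8. 12. 37.]
-30 19 -33.0 33.0 [ 7. 15. 38.]
-20 23 -93.0 72.0 [ 7. 19. 37.]
-10 20 -34.0 35.0 [ 8. 24. 39.]
0 9 -83.0 85.0 [ 8. 12. 44.]
10 9 -89.0 35.0 [ 9. 29. 37.]
20 42 -59.0 37.0 [ 8. 17. 33.]
30 38 -32.0 34.0 [ 9. 17. 36.]
40 48 -32.0 36.0 [11. 31. 40.]
50 1 -74.0 -74.0 [7. 7. 7.]
60 1 57.0 57.0 [8. 8. 8.]
blue [459. 123.  39.]
side rim 294 [518.8  24.3] [108.3 148.1] 9.436797142028809
red [431.5   7.1 201.7] [431.2   6.2 202.4]
side pan 323 [406.9 316.1] [112.6  79.6] 13.64393138885498
-80 15 -30.0 35.0 [17. 21. 36.]
-70 37 -36.0 39.0 [15. 23. 35.]
-60 35 -34.0 38.0 [13. 23. 36.]
-50 36 -38.0 39.0 [ 9. 21. 35.]
-40 38 -35.0 37.0 [ 9. 22. 35.]
-30 28 -33.0 38.0 [ 8. 21. 33.]
-20 23 -36.0 39.0 [ 8. 19. 33.]
-10 11 -39.0 41.0 [11. 32. 42.]
0 14 -39.0 -26.0 [10. 26. 39.]
10 29 -34.0 36.0 [ 8. 20. 35.]
20 35 -37.0 35.0 [11. 20. 35.]
30 20 -35.0 41.0 [11. 18. 36.]
40 2 -28.0 -28.0 [ 9. 11. 13.]
blue [458.  96.  38.]
```

>>> jog_arm --deltas '[[9.4,[0,0,-2],[0,0,0]],[9.4,[0,0,-4],[0,0,0]],[9.4,[0,0,-4],[0,0,0]],[9.4,[0,0,-4],[0,0,0]],[9.4,[0,0,-4],[0,0,0]]]'

```text
clock: 0.6
position: [140.4, -608.5, 252.4]
ee_rot: [-3.12, -0.355, 0.0]
wrist_force: [-0.4, -0.3, -0.8]
grip_width: 1.002
gripper_force: 0.0
```

```bash
cat >> h.py <<'E'
def down(t):
    t=np.radians(t);return R.from_matrix(np.array([[-np.sin(t),np.cos(t),0],[np.cos(t),np.sin(t),0],[0,0,-1.]]))
def go(p,Rt):
    s=status.state();R0=rot(s['ee_rot'])
    print('shift cm',(R0.inv().apply(np.array(p)-s['position'])/10).round(2),'turn',np.degrees((R0.inv()*Rt).as_rotvec()).round(1),'tooly',np.degrees(np.arctan2(*R0.as_matrix()[1::-1,1])).round(1),'q',s['joint_positions'].round(2),'t',round(s['clock'],2))
    with open('log.txt','a') as f: f.write(repr(list(s['joint_positions'])+list(s['position'])+list(s['ee_rot']))+'\n')
E
python3 -c "
from h import *
go([434.2,-327.6,130],down(33.5))"
```

```text
shift cm [ 34.95 -20.75  12.27] turn [-1.000e-01 -1.000e-01 -1.105e+02] tooly -77.0 q [ 1.3   0.39 -0.01  1.57  0.    1.19 -0.05] t 0.6
```

>>> jog_arm --deltas '[[5,[3.5,-2,0],[0,0,-8]],[5,[8,-5,0],[0,0,-16]],[5,[12,-7.5,0],[0,0,-24]],[5,[16,-10,0],[0,0,-32]],[5,[20,-12,2],[0,0,-40]]]'

```text
clock: 1.1
position: [310.1, -445.8, 234.6]
ee_rot: [2.805, 1.409, 0.001]
wrist_force: [1.7, -1.8, -0.3]
grip_width: 0.61
gripper_force: 0.0
```

```bash
python3 -c "
from h import *
go([434.2,-327.6,130],down(33.5))"
```

```text
shift cm [16.9   2.87 10.46] turn [  0.1   0.1 -70.2] tooly -36.7 q [ 1.1   0.26 -0.23  1.79  0.07  1.1   0.21] t 1.1
```

>>> jog_arm --deltas '[[4,[4,0.6,1.5],[0,0,-8]],[4,[8,1.3,3],[0,0,-16]],[4,[12,2,5],[0,0,-24]],[4,[15,2.5,7],[0,0,-32]],[4,[16.9,2.9,9],[0,0,-40]]]'

```text
clock: 1.6
position: [434.7, -327.1, 142.1]
ee_rot: [-2.153, -2.287, -0.001]
wrist_force: [-0.6, -1.0, 0.2]
grip_width: 0.426
gripper_force: 0.0
```

>>> jog_arm --deltas '[[4,[0,0,0.5],[0,0,-8]],[4,[0,0,1],[0,0,-16]],[4,[0,0,1.5],[0,0,-24]],[4,[0,0,1.5],[0,0,-30]],[4,[0,0,1.5],[0,0,-30]]]'

```text
clock: 2.1
position: [432.8, -329.3, 127.6]
ee_rot: [-1.496, -2.761, -0.001]
wrist_force: [0.4, -0.8, -0.3]
grip_width: 0.424
gripper_force: 0.0
```

```bash
python3 -c "
from h import *
go([434.2,-327.6,45],down(33.5))"
```

```text
shift cm [0.05 0.21 8.26] turn [-0.  -0.1 -0.4] tooly 33.1 q [ 1.01  0.42 -0.52  1.88  0.26  0.91  0.95] t 2.1
```

>>> jog_arm --deltas '[[4,[0,0.2,3],[0,0,0]],[4,[0,0.2,6],[0,0,0]],[4,[0,0.2,7.8],[0,0,0]],[4,[0,0.2,8.2],[0,0,0]],[4,[0,0.2,8.2],[0,0,0]]]'

```text
clock: 2.6
position: [434.9, -328.2, 46.2]
ee_rot: [-1.501, -2.759, -0.001]
wrist_force: [0.8, -0.1, 0.5]
grip_width: 0.424
gripper_force: 0.0
```

>>> jog_arm --deltas '[[0.8,[0,0,0],[0,0,0]],[0.8,[0,0,0],[0,0,0]],[0.8,[0,0,0],[0,0,0]],[0.8,[0,0,0],[0,0,0]],[0.8,[0,0,0],[0,0,0]]]' --newtons 15

```text
clock: 3.1
position: [435.0, -328.9, 46.9]
ee_rot: [1.499, 2.76, -0.001]
wrist_force: [-2.2, 0.2, 7.6]
grip_width: 0.138
gripper_force: 15.0
```

```bash
python3 -c "
from h import *
go([434.2,-327.6,45],down(33.5-68.2))"
```

```text
shift cm [0.15 0.   0.19] turn [ 0.   0.  67.7] tooly 33.0 q [ 0.96  0.54 -0.46  1.93  0.35  0.75  0.87] t 3.1
```

>>> jog_arm --deltas '[[0.8,[0,0,0],[0,0,8]],[0.8,[0,0,0],[0,0,16]],[0.8,[0,0,0],[0,0,24]],[0.8,[0,0,0],[0,0,32]],[0.8,[0,0,0],[0,0,40]]]'

```text
clock: 3.6
position: [432.8, -329.5, 46.8]
ee_rot: [-2.359, -2.072, 0.005]
wrist_force: [-17.5, -1.5, 18.7]
grip_width: 0.136
gripper_force: 15.0
```

>>> jog_arm --deltas '[[0.8,[0,0,0],[0,0,8]],[0.8,[0,0,0],[0,0,16]],[0.8,[0,0,0],[0,0,24]],[0.8,[0,0,0],[0,0,27.7]],[0.8,[0,0,0],[0,0,27.7]]]'

```text
clock: 4.1
position: [431.5, -328.5, 46.5]
ee_rot: [-2.782, -1.45, 0.008]
wrist_force: [-23.8, 3.8, 22.7]
grip_width: 0.132
gripper_force: 15.0
```

```bash
python3 -c "
from h import *
go([434.2,-327.6,45],down(33.5-68.2)); s=status.state(); print(s['wrist_force'],s['ft_torque'])"
```

```text
shift cm [0.23 0.17 0.15] turn [-0.3  0.1 -0.2] tooly -34.9 q [ 0.74  0.5  -0.18  1.94  0.13  0.72 -0.13] t 4.1
[-23.78578157   3.80538887  22.69656768] [0.80794132 5.68599423 0.03823603]
```

>>> jog_arm --deltas '[[4,[0,0,0],[0,0,0]],[4,[0,0,0],[0,0,0]],[4,[0,0,-4],[0,0,0]],[4,[0,0,-9],[0,0,0]],[4,[0,0,-13],[0,0,0]]]'

```text
clock: 4.6
position: [435.4, -328.4, 178.9]
ee_rot: [2.782, 1.458, 0.001]
wrist_force: [-0.4, -0.0, -0.3]
grip_width: 0.427
gripper_force: 0.0
```

>>> jog_arm --deltas '[[4,[3,-2,-2],[0,0,0]],[4,[7,-5,-5],[0,0,0]],[4,[11,-7.5,-7],[0,0,0]],[4,[14,-10,-7],[0,0,0]],[4,[16,-11.5,-7],[0,0,0]]]'

```text
clock: 5.1
position: [431.8, -128.1, 247.7]
ee_rot: [2.779, 1.462, 0.002]
wrist_force: [-1.2, 0.2, -1.0]
grip_width: 0.423
gripper_force: 0.0
```

```bash
python3 - <<'E'
from h import *
s=grab('side');t=grab('top')
def H(d,n):  # rectified case top: window region
    a=np.radians(10.2);ex=np.array([np.cos(a),np.sin(a),0]);ey=np.array([-np.sin(a),np.cos(a),0])
    o=np.array([436,-327,25]) if n=='top' else np.array([432.5,-328.5,25])
    W=[o+ex*u*55+ey*v*55 for u,v in((1,1),(1,-1),(-1,-1),(-1,1))]
    M=cv2.getPerspectiveTransform(proj(d,np.array(W)).astype(np.float32),np.float32([[0,0],[390,0],[390,390],[0,390]]))
    return cv2.warpPerspective(d['img'],M,(390,390),flags=cv2.INTER_CUBIC)
cv2.imwrite('pics/w2.png',np.hstack([H(s,'side'),H(t,'top')])[:,:,::-1])
for n,d in(('top',t),('side',s)):
    c=cloud(d).reshape(-1,3); m=(np.hypot(c[:,0]-434,c[:,1]+327.6)<32)&(c[:,2]>48)&(c[:,2]<60)
    r=cv2.minAreaRect(c[m][:,:2].astype(np.float32));print(n,m.sum(),r)
go([434,-20,250],down(9.5))
E
```

```text
top 41 ((435.5628662109375, -326.4914245605469), (39.985836029052734, 12.98752212524414), 56.76153564453125)
side 105 ((433.0700378417969, -328.3873596191406), (42.47498321533203, 13.186184883117676), 55.20973205566406)
shift cm [ 9.05 -5.95 -0.29] turn [  0.1   0.  -43.9] tooly -34.4 q [ 0.56  0.08 -0.35  1.98  0.03  1.09 -0.41] t 5.2
```

View pics/w2.png

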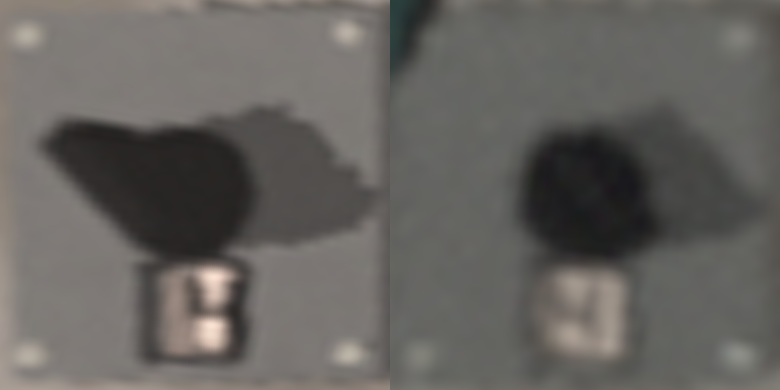

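```bash
python3 - <<'E'
import cv2,numpy as np
im=cv2.imread('pics/w2.png',0)
for x0 in(143,533):
    a=im[258:360,x0:x0+100]; b=cv2.resize(a,(17,17),interpolation=cv2.INTER_AREA); print(b)
    a=a[14:-14,14:-14].astype(float)
    for g in '48':
        best=(-1,)
        for sc in(1.3,1.6,1.9,2.2):
            t=np.full((160,160),255,np.uint8);(w,h),_=cv2.getTextSize(g,0,sc,8)
            cv2.putText(t,g,(80-w//2,80+h//2),0,sc,0,8);t=cv2.GaussianBlur(t,(0,0),7)
            r=cv2.matchTemplate(t.astype(np.float32),a.astype(np.float32),cv2.TM_CCOEFF_NORMED);m=cv2.minMaxLoc(r);best=max(best,(round(m[1],3),sc,m[3]))
        print(g,best)
E
```

```text
[[ 89  79  67  59  56  58  60  62  62  67  72  76  77  77  75  73  81]
 [ 68  64  63  68  75  86  94 100 102 114 127 136 134 122 102  83  72]
 [ 68  66  76  92 105 116 123 123 128 155 185 204 202 183 149 112  80]
 [ 72  72  89 111 124 130 125 109 112 148 193 221 223 196 155 111  80]
 [ 74  74  91 112 125 132 123 100  95 122 169 203 206 172 122  76  58]
 [ 74  73  88 108 125 135 125 102  88 101 147 188 197 167 118  72  56]
 [ 73  71  85 106 127 138 129 107  88  96 142 182 188 158 110  69  57]
 [ 73  71  85 108 130 138 129 106  83  88 126 156 155 125  85  57  57]
 [ 74  72  87 111 130 137 128 106  84  83 105 122 119  94  62  46  56]
 [ 76  73  87 111 128 134 128 114 101 104 118 128 123 101  67  46  54]
 [ 77  74  88 110 125 133 131 127 132 156 184 198 187 152  97  56  52]
 [ 76  75  91 111 124 133 137 136 147 176 210 228 219 177 114  63  52]
 [ 75  76  93 112 126 135 139 138 152 180 210 222 211 169 113  65  53]
 [ 74  74  90 110 127 136 140 139 150 172 200 213 204 163 113  69  55]
 [ 73  71  84 104 124 135 139 136 136 148 173 188 181 144  99  67  61]
 [ 72  66  76  95 114 124 128 124 1
[... 715 characters left out ...]
7 115  95]
 [ 96 100 102 104 106 111 118 122 117 113 122 137 147 147 133 111  92]
 [ 96 102 106 109 110 112 115 116 110 109 121 137 147 148 134 111  92]
 [ 94 101 109 116 121 125 127 123 114 112 123 137 148 149 136 114  95]
 [ 90  99 112 124 134 144 147 140 128 122 127 137 148 150 137 115  97]
 [ 87  97 113 127 141 154 159 153 140 132 132 139 149 150 134 112  94]
 [ 86  95 110 123 138 151 157 156 147 141 139 144 154 151 133 110  92]
 [ 86  92 101 112 126 137 145 147 144 142 141 147 157 152 134 110  94]
 [ 87  87  92  99 109 118 126 130 130 131 131 137 144 139 124 106  94]
 [ 85  83  85  89  95 101 107 110 113 115 116 120 122 117 107  96  89]]
4 (0.653, 2.2, (78, 56))
8 (0.653, 2.2, (82, 58))
```

>>> jog_arm --deltas '[[1,[2.9,-2.1,0],[0,0,-8.5]],[0,[6,-4.4,0],[0,0,-17]],[0,[9,-6.6,0],[0,0,-25.5]],[0,[12,-8.8,0],[0,0,-34]],[0,[14.3,-10.6,0],[0,0,-42.5]]]'

```text
clock: 5.7
position: [426.0, 47.9, 246.6]
ee_rot: [2.057, 2.374, 0.001]
wrist_force: [0.5, 0.0, 0.3]
grip_width: 0.036
gripper_force: 0.0
```

```bash
cat >> h.py <<'E'
CC=np.array([520.9,25.3,0]);CA=9.5
def ch(x,y,z): return CC+R.from_euler('z',CA,degrees=True).apply([x,y,z])
def loc(p): return R.from_euler('z',-CA,degrees=True).apply(np.array(p)-CC)
E
python3 -c "
from h import *
go(ch(-90,40,193),down(9.5))"
```

```text
shift cm [ 0.2  -0.02  5.36] turn [ 0.  -0.  -1.3] tooly 8.2 q [ 0.37  0.04 -0.56  2.02  0.03  1.09 -0.06] t 5.7
```

>>> jog_arm --deltas '[[0,[0.2,0,3],[0,0,-1.3]],[0,[0.2,0,5],[0,0,-1.3]],[0,[0.2,0,5.4],[0,0,-1.3]],[0,[-0.5,0,5.4],[0,0,-1.3]],[0,[-1.5,0,5.4],[0,0,-1.3]]]'

```text
clock: 6.2
position: [428.5, 31.0, 193.4]
ee_rot: [2.038, 2.39, 0.001]
wrist_force: [0.1, 1.9, 2.0]
grip_width: 0.007
gripper_force: 0.8
```

>>> jog_arm --deltas '[[0,[-1,0,0],[0,0,0]],[0,[-2,0,0],[0,0,0]],[0,[-3,0,0],[0,0,0]],[0,[-4,0,0],[0,0,0]],[0,[-4.6,0,0],[0,0,0]]]'

```text
clock: 6.7
position: [435.1, -15.0, 192.4]
ee_rot: [-2.039, -2.39, 0.0]
wrist_force: [0.0, 2.4, -1.3]
grip_width: 0.006
gripper_force: 0.6
```

```bash
python3 -c "
from h import *
go(ch(-90,-30,193),down(9.5));s=status.state();print(loc(s['position']),s['wrist_force'])"
```

```text
shift cm [-0.44  0.13 -0.06] turn [-0.  -0.  -0.5] tooly 9.0 q [ 0.44  0.13 -0.51  2.07  0.07  0.96  0.05] t 6.7
[-91.22381248 -25.57116078 192.41841233] [ 0.00994123  2.37158315 -1.29751527]
```

>>> jog_arm --deltas '[[0,[-0.2,0,0],[0,0,0]],[0,[-0.3,0,0],[0,0,0]],[0,[-0.4,0,0],[0,0,0]],[0,[-0.5,0,0],[0,0,0]],[0,[-0.6,0,0],[0,0,0]]]'

```text
clock: 7.2
position: [435.7, -17.9, 192.3]
ee_rot: [-2.035, -2.391, -0.001]
wrist_force: [-3.8, 16.2, 0.1]
grip_width: 0.004
gripper_force: 6.7
```

>>> jog_arm --deltas '[[0,[2,0,0],[0,0,0]],[0,[3,0,-3],[0,0,0]],[2,[4,0,-6],[0,0,0]],[4,[7,0,-6],[0,0,0]],[5,[11,0,-6],[0,0,0]]]'

```text
clock: 7.7
position: [419.1, 88.9, 253.3]
ee_rot: [2.04, 2.387, 0.001]
wrist_force: [1.6, 0.9, -0.5]
grip_width: 0.223
gripper_force: 0.0
```

>>> jog_arm --deltas '[[5,[4,0,0],[0,0,0]],[5,[8,0,0],[0,0,0]],[5,[12,0,0],[0,0,0]],[5,[16,0,2],[0,0,0]],[5,[19,0,5],[0,0,0]]]'

```text
clock: 8.2
position: [388.8, 279.3, 203.2]
ee_rot: [2.036, 2.391, 0.006]
wrist_force: [1.2, -0.8, -0.6]
grip_width: 0.531
gripper_force: 0.0
```

```bash
python3 - <<'E'
from h import *
go([423,319.2,51],down(11.8))
for n in('top','side'):
    d=grab(n);P=cloud(d).reshape(-1,3);I=d['img'].reshape(-1,3).astype(int)
    m=(I[:,0]>130)&(I[:,1]<90)&(np.hypot(P[:,0]-440,P[:,1]+10)<110)&(P[:,2]>150); print(n,m.sum(),loc(np.median(P[m],0)))
E
```

```text
shift cm [ 3.38  3.96 15.24] turn [ 0.2 -0.1 -2.6] tooly 9.2 q [ 0.01  0.24 -0.79  1.96  0.2   1.02 -0.71] t 8.2
top 27 [-88.20795269 -44.28824426 190.99574689]
side 52 [-90.69984675 -57.66426041 189.29604122]
```

>>> jog_arm --deltas '[[5,[1.5,2,2],[0,0,-1.3]],[5,[3.4,4,5],[0,0,-2.6]],[5,[3.4,4,9],[0,0,-2.6]],[5,[3.4,4,10],[0,0,-2.6]],[5,[3.4,4,10],[0,0,-2.6]]]'

```text
clock: 8.8
position: [422.3, 315.6, 102.1]
ee_rot: [-1.983, -2.436, 0.003]
wrist_force: [0.2, 0.3, 0.4]
grip_width: 0.529
gripper_force: 0.0
```

```bash
python3 - <<'E'
from h import *
go([423,319.2,52],down(11.8))
E
```

```text
shift cm [0.34 0.15 5.01] turn [-0.1  0.  -0.1] tooly 11.7 q [-0.13  0.48 -0.71  1.93  0.4   0.88 -0.84] t 8.8
```

>>> jog_arm --deltas '[[5,[0.3,0.1,2],[0,0,0]],[5,[0.3,0.1,4],[0,0,0]],[5,[0.3,0.1,4.9],[0,0,0]],[5,[0.3,0.1,5],[0,0,0]],[5,[0.3,0.1,5],[0,0,0]]]'

```text
clock: 9.3
position: [423.7, 319.7, 53.8]
ee_rot: [1.984, 2.435, 0.002]
wrist_force: [0.9, -1.0, -0.3]
grip_width: 0.531
gripper_force: 0.0
```

>>> jog_arm --deltas '[[0.8,[0,0,0],[0,0,0]],[0.8,[0,0,0],[0,0,0]],[0.8,[0,0,0],[0,0,0]],[0.8,[0,0,0],[0,0,0]],[0.8,[0,0,0],[0,0,0]]]' --newtons 45

```text
clock: 9.8
position: [423.0, 319.4, 52.5]
ee_rot: [-1.983, -2.436, 0.0]
wrist_force: [-0.4, 0.2, -1.8]
grip_width: 0.143
gripper_force: 41.6
```

```bash
cat > fk.py <<'E'
from h import *
from scipy.optimize import least_squares
import itertools,ast
def fk(q,s,L):
    def A(ax,a,d): return R.from_euler(ax,a),np.array(d,float)
    r=R.identity();p=np.zeros(3)
    for ax,a,d in(('z',s[0]*q[0],(0,0,L[0])),('y',q[1],(L[4],0,L[1])),('z',s[1]*q[2],(0,0,0)),('y',q[3],(L[5],0,L[2])),('z',s[2]*q[4],(0,0,0)),('y',q[5],(L[6],0,L[3])),('z',s[3]*q[6]+L[7],(0,0,0))):
        r=r*R.from_euler(ax,a);p=p+r.apply(d)
    return p,r
if __name__=='__main__':
    D=np.array([ast.literal_eval(l) for l in open('log.txt')])
    best=None
    for s in itertools.product((1,-1),repeat=4):
        def f(L):
            o=[]
            for d in D:
                p,r=fk(d[:7],s,L);o+=list((p-d[7:10])/100)+list((r.inv()*R.from_rotvec(d[10:])).as_rotvec())
            return o
        for o7 in(np.pi/2,-np.pi/2):
            x=least_squares(f,[300,450,450,250,0,0,0,o7])
            if best is None or x.cost<best[0]: best=(x.cost,s,x.x)
    print(best); np.savez('fk.npz',s=best[1],L=best[2])
E
python3 fk.py; python3 -c "
from h import *
go([423,319.2,52],down(11.8))"
```

```text
shift cm [-0.02 -0.01  0.05] turn [-0.   0.  -0.1] tooly 11.7 q [-0.18  0.56 -0.66  1.96  0.47  0.79 -0.9 ] t 9.8Traceback (most recent call last):
  File "fk.py", line 11, in <module>
    D=np.array([ast.literal_eval(l) for l in open('log.txt')])
                ~~~~~~~~~~~~~~~~^^^
    return _convert(node_or_string)
    return list(map(_convert, node.elts))
    return _convert_signed_num(node)
    return _convert_num(node)
    _raise_malformed_node(node)
    ~~~~~~~~~~~~~~~~~~~~~^^^^^^
    raise ValueError(msg + f': {node!r}')
ValueError: malformed node or string on line 1: <ast.Call object at 0x7f668d59ad50>
```

```bash
sed -i 's/ast.literal_eval(l)/ast.literal_eval(l.replace("np.float64(","").replace(")",""))/' fk.py; python3 fk.py
```

```text
(np.float64(0.12181126918180726), (-1, -1, -1, -1), array([1132.23647766,  506.86193778,  440.4166662 , 1170.65376348,
         45.69448463,    9.24971777,   16.32635867,    1.57079633]))
```

>>> jog_arm --deltas '[[0.8,[0,0,-0.5],[0,0,0]],[0.8,[0,0,-2],[0,0,0]],[0.8,[0,0,-5],[0,0,0]],[0.8,[0,0,-8],[0,0,0]],[0.8,[0,0,-10],[0,0,0]]]'

```text
clock: 10.3
position: [423.3, 320.0, 155.4]
ee_rot: [1.983, 2.436, 0.003]
wrist_force: [-0.2, -0.2, -2.6]
grip_width: 0.144
gripper_force: 45.0
```

```bash
cat > ik.py <<'E'
from fk import *
import sys
z=np.load('fk.npz');s=z['s']
lo=np.array([-2.81,-.39,-1.27,.06,-1.19,.19,-2.82])+.05;hi=np.array([2.81,2.02,1.25,2.57,4.33,2,2.82])-.05
q0=status.state()['joint_positions']
def ik(p,Rt,q,L):
    f=lambda x:np.r_[(fk(x,s,L)[0]-p)/100,(fk(x,s,L)[1].inv()*Rt).as_rotvec(),.01*(x-q)]
    r=least_squares(f,np.clip(q,lo+.01,hi-.01),bounds=(lo,hi));return r.x,np.abs(r.fun[:6]).max()
for c in(200,280,350):
    L=z['L'].copy();L[0]-=L[3]-c;L[3]=c
    for hd in(99.5,-80.5,55,145,-35,-125):
        q=q0;out=[]
        ty=hd+180
        q,_=ik(np.array([423,319,330.]),down(12),q,L)
        for k in range(1,5):
            d=(ty-12+180)%360-180
            q,_=ik(np.array([423,319,330])+(ch(0,0,330)-[423,319,330])*k/4,down(12+d*k/4),q,L)
        out.append(q)
        for th in(0,15,30,45,60,70):
            # nose down: rotate about horizontal axis; grip offset ignored
            ax=np.cross([np.cos(np.radians(hd)),np.sin(np.radians(hd)),0],[0,0,-1])
            Rt=R.from_rotvec(ax*np.radians(th))*down(ty)
            grip=ch(0,0,305);p=grip+Rt.apply([0,0,11])
            q,e=ik(p,Rt,q,L)
        print(c,hd,'err',round(e,3),q.round(2))
E
python3 ik.py
```

```text
200 99.5 err 0.0 [-0.17  0.32 -0.28  1.9   1.2   1.62 -2.28]
200 -80.5 err 0.0 [ 1.03  0.69 -1.22  1.74 -0.61  1.26  1.84]
200 55 err 0.0 [-0.47  0.51  0.32  1.6   0.69  1.95 -2.35]
200 145 err 0.0 [ 0.1   0.1  -0.54  2.22  1.68  0.99 -2.23]
200 -35 err 0.0 [ 0.74  0.84 -1.18  1.47 -0.32  1.92  1.96]
200 -125 err 0.059 [ 1.21  0.39 -1.22  2.03 -1.14  0.72  1.93]
280 99.5 err 0.0 [-0.31  0.42 -0.28  1.89  1.13  1.69 -2.43]
280 -80.5 err 0.0 [ 1.09  0.84 -1.22  1.68 -0.45  1.31  1.84]
280 55 err 0.0 [-0.58  0.68  0.43  1.45  0.58  1.95 -2.34]
280 145 err 0.0 [-0.    0.15 -0.63  2.35  1.65  1.17 -2.42]
280 -35 err 0.047 [ 0.74  1.02 -1.22  1.32 -0.16  1.95  1.92]
280 -125 err 0.039 [ 1.36  0.49 -1.22  2.13 -1.14  0.74  2.12]
350 99.5 err 0.0 [-0.43  0.53 -0.28  1.85  1.06  1.73 -2.53]
350 -80.5 err 0.0 [ 1.14  0.98 -1.22  1.61 -0.3   1.38  1.83]
350 55 err 0.0 [-0.72  0.88  0.65  1.28  0.41  1.95 -2.23]
350 145 err 0.0 [-0.15  0.25 -0.69  2.44  1.59  1.34 -2.6 ]
350 -35 err 0.137 [ 0.74  1.08 -1.15  1.21 -0.09  1.95  2.  ]
350 -125 err 0.0 [ 1.5   0.61 -1.22  2.21 -1.08  0.72  2.25]
```

>>> jog_arm --deltas '[[0.8,[0,0,-2],[0,0,3]],[0.8,[-0.5,0,-5],[0,0,8]],[0.8,[-1.5,0,-8.5],[0,0,14]],[0.8,[-3.5,0.3,-11.5],[0,0,20]],[0.8,[-6,0.6,-13.2],[0,0,26]]]'

```text
clock: 10.8
position: [441.0, 262.6, 288.0]
ee_rot: [2.483, 1.925, 0.005]
wrist_force: [0.0, -0.4, -2.8]
grip_width: 0.144
gripper_force: 45.0
```

```bash
python3 -c "
from h import *
go(ch(0,-25,281),down(-80.5))"
```

```text
shift cm [-23.28  14.66   0.67] turn [ 0.  -0.2 66.1] tooly -14.4 q [ 0.02  0.2  -0.7   1.78  0.14  1.21 -0.97] t 10.8
```

>>> jog_arm --deltas '[[0.8,[-2,1.3,0],[0,0,6]],[0.8,[-4.5,2.8,0],[0,0,13]],[0.8,[-7,4.4,0],[0,0,20]],[0.8,[-9.5,6,0],[0,0,27]],[0.8,[-12,7.6,0],[0,0,33]]]'

```text
clock: 11.3
position: [485.0, 126.1, 285.6]
ee_rot: [-2.928, -1.137, -0.001]
wrist_force: [0.3, 0.8, -3.2]
grip_width: 0.144
gripper_force: 45.0
```

```bash
python3 -c "
from h import *
go(ch(0,-25,281),down(-80.5))"
```

```text
shift cm [-5.51 11.95  0.46] turn [-0. -0. 33.] tooly -47.5 q [ 0.17  0.16 -0.54  1.81  0.09  1.2  -1.23] t 11.3
```

>>> jog_arm --deltas '[[0.8,[-1.2,2.5,0],[0,0,7]],[0.8,[-2.3,5,0.2],[0,0,14]],[0.8,[-3.5,7.5,0.4],[0,0,21]],[0.8,[-4.5,9.8,0.4],[0,0,28]],[0.8,[-5.2,11.3,0.4],[0,0,32]]]'

```text
clock: 11.8
position: [523.7, 7.2, 281.4]
ee_rot: [-3.128, -0.284, -0.001]
wrist_force: [0.1, 0.5, -2.4]
grip_width: 0.145
gripper_force: 45.0
```

```bash
cat >> h.py <<'E'
def tilt(th,gy,gz,hd=99.5):
    a=np.radians(hd);ax=np.cross([np.cos(a),np.sin(a),0],[0,0,-1])
    Rt=R.from_rotvec(ax*np.radians(th))*down(hd+180); return ch(0,gy,gz)+Rt.apply([0,0,11]),Rt
E
python3 -c "
from h import *
go(ch(0,-25,281),down(-80.5))
for th in(20,30,40):go(*tilt(th,-25,292))"
```

```text
shift cm [0.02 0.67 0.04] turn [-0.  -0.   0.9] tooly -79.6 q [ 0.27  0.19 -0.39  1.77  0.08  1.19 -1.53] t 11.8
shift cm [ 0.01  1.04 -0.02] turn [-20.   -0.2   0.9] tooly -79.6 q [ 0.27  0.19 -0.39  1.77  0.08  1.19 -1.53] t 11.8
shift cm [ 0.01  1.22 -0.1 ] turn [-30.   -0.3   0.8] tooly -79.6 q [ 0.27  0.19 -0.39  1.77  0.08  1.19 -1.53] t 11.8
shift cm [ 0.01  1.37 -0.21] turn [-40.   -0.3   0.8] tooly -79.6 q [ 0.27  0.19 -0.39  1.77  0.08  1.19 -1.53] t 11.8
```

>>> jog_arm --deltas '[[0.8,[0,0.6,0],[-3,0,0.9]],[0.8,[0,0.8,0],[-7,0,0.9]],[0.8,[0,0.9,0],[-11,0,0.9]],[0.8,[0,1,0],[-16,0,0.9]],[0.8,[0,1,0],[-20,0,0.9]]]'

```text
clock: 12.3
position: [525.2, -0.7, 281.8]
ee_rot: [2.781, 0.239, 0.048]
wrist_force: [-1.4, 0.0, -2.5]
grip_width: 0.144
gripper_force: 45.0
```

```bash
python3 -c "
from h import *
for th in(30,40,50,65):go(*tilt(th,-25,292))"
```

```text
shift cm [0.   0.42 0.08] turn [-9.8 -0.4  0.2] tooly -80.2 q [ 0.08  0.2  -0.41  1.81  0.45  1.23 -1.89] t 12.3
shift cm [-0.    0.6   0.03] turn [-19.8  -0.4   0.2] tooly -80.2 q [ 0.08  0.2  -0.41  1.81  0.45  1.23 -1.89] t 12.3
shift cm [-0.    0.78 -0.05] turn [-29.8  -0.4   0.2] tooly -80.2 q [ 0.08  0.2  -0.41  1.81  0.45  1.23 -1.89] t 12.3
shift cm [-0.    1.01 -0.23] turn [-44.8  -0.4   0.1] tooly -80.2 q [ 0.08  0.2  -0.41  1.81  0.45  1.23 -1.89] t 12.3
```

>>> jog_arm --deltas '[[0.8,[0,0.1,0],[-3,0,0]],[0.8,[0,0.3,0],[-6,0,0]],[0.8,[0,0.4,0],[-10,-0.4,0]],[0.8,[0,0.5,0],[-14,-0.4,0]],[0.8,[0,0.6,0],[-18,-0.4,0]]]'

```text
clock: 12.8
position: [526.2, -6.4, 283.8]
ee_rot: [2.469, 0.208, 0.069]
wrist_force: [0.3, -0.6, -1.6]
grip_width: 0.147
gripper_force: 45.0
```

>>> jog_arm --deltas '[[0.8,[0,0,0],[-4,0,0]],[0.8,[0,0.1,0],[-8,0,0]],[0.8,[0,0.2,0],[-12,0,0]],[0.8,[0,0.2,0],[-16,0,0]],[0.8,[0,0.3,-0.1],[-20,0,0]]]'

```text
clock: 13.3
position: [526.4, -8.1, 286.2]
ee_rot: [2.121, 0.18, 0.096]
wrist_force: [-0.4, -0.1, -1.5]
grip_width: 0.146
gripper_force: 45.0
```

```bash
python3 -c "
from h import *
for th in(60,68,75):go(*tilt(th,-25,292))
d=grab('side');t=grab('top')
cv2.imwrite('pics/p.png',np.hstack([cv2.resize(d['img'][170:330,190:320],None,fx=3,fy=3,interpolation=3),cv2.resize(t['img'][190:290,200:320],(400,480),interpolation=3)])[:,:,::-1])
"
```

```text
shift cm [0.   0.06 0.04] turn [-1.9 -0.   0.2] tooly -80.2 q [-0.25  0.4  -0.38  1.87  0.99  1.59 -2.41] t 13.3
shift cm [0.   0.22 0.03] turn [-9.9 -0.   0.2] tooly -80.2 q [-0.25  0.4  -0.38  1.87  0.99  1.59 -2.41] t 13.3
shift cm [ 0.    0.35 -0.  ] turn [-16.9  -0.    0.2] tooly -80.2 q [-0.25  0.4  -0.38  1.87  0.99  1.59 -2.41] t 13.3
```

View pics/p.png

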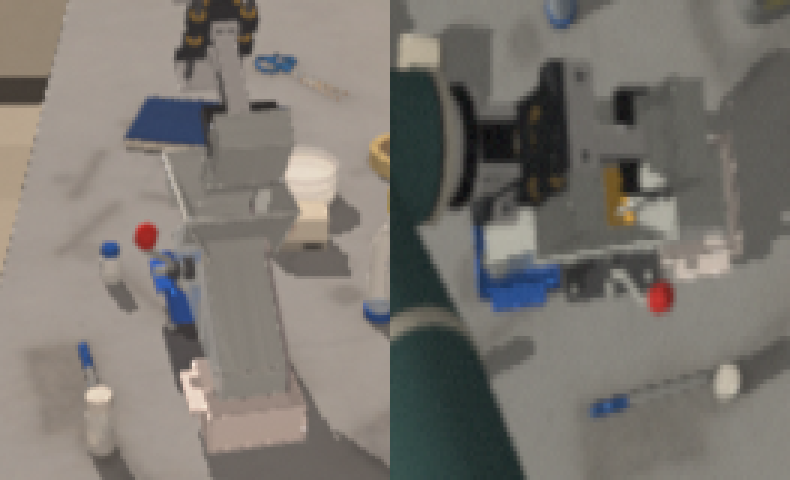

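>>> jog_arm --deltas '[[0.8,[0,0.1,0],[-3,0,0]],[0.8,[0,0.2,0],[-7,0,0]],[0.8,[0,0.2,0],[-9,0,0]],[0.8,[0,0.2,0],[-9,0,0]],[0.8,[0,0.2,0],[-9,0,0]]]'

```text
clock: 13.9
position: [526.9, -9.7, 287.1]
ee_rot: [1.969, 0.167, 0.106]
wrist_force: [0.5, -0.7, -2.3]
grip_width: 0.149
gripper_force: 45.0
```

>>> jog_arm --deltas '[[0.8,[0,0,0],[0,0,0]],[0.8,[0,0,0],[0,0,0]],[0.8,[0,0,-0.3],[5,0,0]],[0.8,[0,0,-0.6],[12,0,0]],[0.8,[0,0,-1],[20,0,0]]]'

```text
clock: 14.4
position: [525.4, 0.6, 290.7]
ee_rot: [2.32, 0.199, 0.082]
wrist_force: [-0.0, -0.6, -2.3]
grip_width: 0.143
gripper_force: 45.0
```

```bash
python3 -c "
from h import *
for th in(30,0):go(*tilt(th,-25,300))
print(status.state()['wrist_force'])
"
```

```text
shift cm [-0.04  0.35  0.41] turn [16.7 -0.   0.3] tooly -80.1 q [-0.17  0.32 -0.41  1.84  0.86  1.48 -2.28] t 14.4
shift cm [-0.04 -0.13  0.11] turn [46.7  0.1  0.3] tooly -80.1 q [-0.17  0.32 -0.41  1.84  0.86  1.48 -2.28] t 14.4
[-0.01133308 -0.57095413 -2.29948616]
```

>>> jog_arm --deltas '[[0.8,[0,0,0],[8,0,0]],[0.8,[0,0,0],[16,0,0]],[0.8,[0,0,0],[24,0,0]],[0.8,[0,0,0],[32,0,0]],[0.8,[0,0,0],[40,0,0]]]'

```text
clock: 14.9
position: [525.9, -0.3, 292.4]
ee_rot: [3.014, 0.254, 0.016]
wrist_force: [-0.2, 1.3, -3.1]
grip_width: 0.144
gripper_force: 45.0
```

```bash
python3 -c "
from h import *
go([441,263,288],down(-14.4))
go([441,263,288],down(-80.5))
"
```

```text
shift cm [ -3.96 -27.25  -2.77] turn [  6.    3.8 -65.9] tooly -80.4 q [ 0.22  0.18 -0.4   1.76  0.2   1.22 -1.65] t 14.9
shift cm [ -3.96 -27.25  -2.77] turn [ 6.7 -0.1  0.1] tooly -80.4 q [ 0.22  0.18 -0.4   1.76  0.2   1.22 -1.65] t 14.9
```

>>> jog_arm --deltas '[[0.8,[-0.3,-2.5,-0.3],[6.7,0,0]],[0.8,[-1,-7,-0.7],[6.6,0.5,-8]],[0.8,[-1.7,-11.5,-1.2],[6.5,1,-16]],[0.8,[-2.4,-16.5,-1.7],[6.4,1.4,-24]],[0.8,[-3,-21,-2.1],[6.3,1.9,-32]]]'

```text
clock: 15.4
position: [459.6, 204.1, 286.7]
ee_rot: [2.925, 1.122, -0.004]
wrist_force: [0.4, -0.3, -2.2]
grip_width: 0.142
gripper_force: 45.0
```

```bash
python3 -c "
from h import *
go([423,319.3,200],down(11.7))
"
```

```text
shift cm [  5.02 -11.07   8.57] turn [  0.2   0.5 -59.7] tooly -48.0 q [ 0.06  0.17 -0.6   1.8   0.11  1.21 -1.42] t 15.4
```

Arm is clear of the hopper; check it while turning to the parking spot.

>>> jog_arm --deltas '[[0.8,[1.2,-2.5,1],[0,0.2,-8]],[0.8,[2.5,-5.5,2.5],[0,0.3,-16]],[0.8,[3.8,-8.5,4.5],[0.2,0.5,-24]],[0.8,[5,-11,6.5],[0.2,0.5,-32]],[0.8,[5,-11,8.5],[0.2,0.5,-40]]]'

```text
clock: 15.9
position: [423.1, 320.5, 199.9]
ee_rot: [-2.366, -2.065, -0.004]
wrist_force: [0.6, -1.0, -2.3]
grip_width: 0.144
gripper_force: 45.0
```

```bash
python3 -c "
from h import *
go([423,319.3,53],down(11.7))
d=grab('side');t=grab('top')
cv2.imwrite('pics/q.png',np.hstack([cv2.resize(d['img'][190:320,210:300],(332,480),interpolation=3),cv2.resize(t['img'][205:265,217:275],(464,480),interpolation=3)])[:,:,::-1])
"
```

```text
shift cm [-0.15 -0.   14.69] turn [  0.1  -0.1 -19.5] tooly -7.8 q [-0.09  0.35 -0.75  1.84  0.27  1.05 -1.08] t 15.9
```

View pics/q.png

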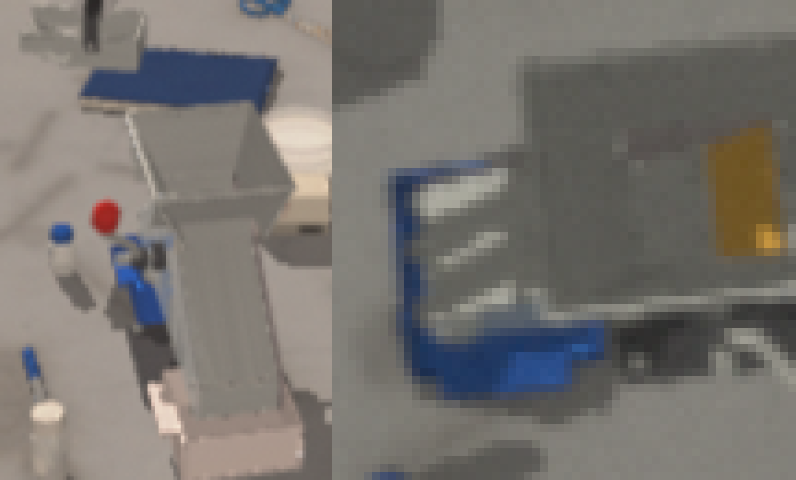

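>>> jog_arm --deltas '[[0.8,[-0.1,0,2.5],[0,0,-8]],[0.8,[-0.1,0,6],[0,0,-16]],[0.8,[-0.1,0,10],[0,0,-19.5]],[0.8,[-0.1,0,12.5],[0,0,-19.5]],[0.8,[-0.1,0,13],[0,0,-19.5]]]'

```text
clock: 16.5
position: [424.6, 314.7, 68.8]
ee_rot: [2.001, 2.421, -0.003]
wrist_force: [-0.2, -0.0, -0.8]
grip_width: 0.146
gripper_force: 45.0
```

>>> jog_arm --deltas '[[0.8,[0,0,0.5],[0,0,0]],[0.8,[0,0,1],[0,0,0]],[0.8,[0,0,1.3],[0,0,0]],[0.8,[0,0,1.5],[0,0,0]],[0.8,[0,0,1.6],[0,0,0]]]'

```text
clock: 17.0
position: [424.9, 316.3, 54.4]
ee_rot: [1.995, 2.426, 0.002]
wrist_force: [-0.1, -0.5, -1.1]
grip_width: 0.146
gripper_force: 45.0
```

```bash
python3 -c "
from h import *
go([423,319.3,52.5],down(11.7));print(status.state()['wrist_force'])
"
```

```text
shift cm [ 0.34 -0.12  0.19] turn [ 0.1 -0.  -0.6] tooly 11.1 q [-0.14  0.56 -0.7   1.96  0.5   0.8  -0.93] t 17.0
[-0.14109081 -0.47074309 -1.09596483]
```

Lower the last 2 mm, release gently, and lift away.

>>> jog_arm --deltas '[[0.8,[0,0,0.1],[0,0,0]],[0.8,[0,0,0.2],[0,0,0]],[0.8,[0,0,0.25],[0,0,0]],[2,[0,0,0.25],[0,0,0]],[5,[0,0,0.25],[0,0,0]]]'

```text
clock: 17.5
position: [424.8, 316.3, 51.7]
ee_rot: [1.995, 2.427, 0.001]
wrist_force: [-0.8, -1.3, -0.2]
grip_width: 0.265
gripper_force: 0.0
```

>>> jog_arm --deltas '[[5,[0,0,0],[0,0,0]],[5,[0,0,-2],[0,0,0]],[5,[0,0,-6],[0,0,0]],[5,[0,0,-11],[0,0,0]],[5,[0,0,-15],[0,0,0]]]'

```text
clock: 18.0
position: [424.4, 316.5, 204.0]
ee_rot: [1.994, 2.427, 0.002]
wrist_force: [1.6, -0.1, -0.2]
grip_width: 0.532
gripper_force: 0.0
```

>>> jog_arm --deltas '[[5,[0,-3,0],[0,0,0]],[5,[0,-6,0],[0,0,0]],[5,[2,-9,0],[0,0,0]],[5,[6,-12,0],[0,0,0]],[5,[10,-14,0],[0,0,0]]]'

```text
clock: 18.5
position: [266.4, 387.5, 202.0]
ee_rot: [1.995, 2.424, 0.002]
wrist_force: [0.5, 0.5, 0.4]
grip_width: 0.533
gripper_force: 0.0
```

```bash
python3 -c "
from h import *
go([423,319.3,52.5],down(11.7));print(status.state()['wrist_force'])
d=grab('side');t=grab('top')
cv2.imwrite('pics/r.png',np.hstack([cv2.resize(d['img'][200:290,190:280],(400,400),interpolation=3),cv2.resize(t['img'][210:290,160:240],(400,400),interpolation=3)])[:,:,::-1])
"
```

```text
shift cm [-9.7  14.02 14.99] turn [ 0.1  0.  -0.6] tooly 11.1 q [-0.2   0.26 -0.94  1.98  0.25  1.03 -1.07] t 18.5
[0.48596872 0.46011338 0.42725228]
```

View pics/r.png

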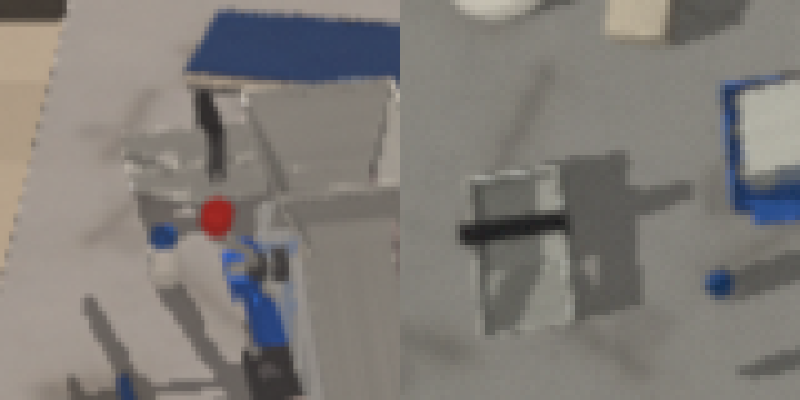

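```bash
python3 - <<'E'
from h import *
a=np.load('top0.npz');t=grab('top')
c1=cloud(t)
for c in(a['c'],c1):
    P=c.reshape(-1,3);q=R.from_euler('z',-11.6,degrees=True).apply(P-[426,320,0])
    for x0,x1 in((10,25),(25,42),(-30,-10),(-55,-32)):
        m=(abs(q[:,1])<26)&(q[:,0]>x0)&(q[:,0]<x1)&(q[:,2]<50);print(x0,m.sum(),np.percentile(q[m,2],[10,50,75,90,100]).round(1))
# look for balls on table / displaced things
D=np.abs(c1[...,2]-a['c'][...,2]);m=(D>7)&(a['c'][...,2]<120)&(c1[...,2]<120)&(c1[...,0]>300)&(c1[...,0]<640)&(abs(c1[...,1])<450)
n,l,s,ce=cv2.connectedComponentsWithStats(m.astype(np.uint8))
for i in range(1,n):
    if s[i,4]>=4: v,u=np.argwhere(l==i)[len(np.argwhere(l==i))//2];print(s[i],c1[v,u].round(),a['c'][v,u].round())
E
```

```text
10 37 [-0.1  6.9 13.  18.7 21.3]
25 76 [ 1.3 13.7 19.6 30.2 40.5]
-30 70 [-1.   3.5  5.6  7.9 15.1]
-55 81 [ 5.1 10.9 14.2 16.5 19.7]
10 27 [-1.4  2.   4.6  5.9 10. ]
25 66 [-2.6  3.   6.1  8.6 33.3]
-30 75 [-1.2  2.9  5.4  6.9 11.6]
-55 78 [ 5.8 11.9 13.7 15.2 18.7]
[189 199   3   4   4] [639. 315.  16.] [641. 317.   7.]
[161 203   5   4   6] [622. 421.  -2.] [620. 418.   7.]
[168 202   4   5   7] [618. 394.  40.] [616. 392.  49.]
[176 202   3   2   4] [619. 361.  56.] [621. 363.  47.]
[180 203   2   3   4] [620. 346.  39.] [618. 343.  51.]
[171 205   3   4   4] [606. 381.  43.] [604. 379.  51.]
[233 204   3   6   7] [634. 153. -10.] [631. 151.  -0.]
[264 206   5   4  10] [632.  24.  -7.] [629.  24.   3.]
[167 208   3   4   5] [602. 406.   3.] [604. 408.  -5.]
[192 208   2   4   4] [607. 306.   4.] [608. 308.  -4.]
[313 208   2   4   6] [ 631. -153.   -1.] [ 629. -152.    9.]
[160 211   6   2   6] [593. 420.   5.] [595. 422.  -2.]
[319 210   4   3   6] [ 625. -176.   -5.] [ 623. -175.    5.]
[351 211   4   3   6] [ 627. -303.   17.] [ 629. -305.    9.]
[370 211   4   3   5] [ 635. -
[... 10523 characters left out ...]
.  -4.] [312. -48.   7.]
[292 291   3   3   4] [314. -86.  -5.] [314. -85.   3.]
[337 290   5   4   8] [ 330. -262.   -3.] [ 330. -261.    7.]
[368 290   4   3   6] [ 332. -367.  -10.] [ 332. -365.    1.]
[317 292   4   4   7] [ 315. -181.    5.] [ 315. -182.   -6.]
[343 292   2   4   4] [ 320. -277.   -0.] [ 320. -279.  -10.]
[381 292   3   3   4] [ 331. -418.   -4.] [ 330. -416.    3.]
[356 294   2   4   4] [ 315. -324.    5.] [ 315. -325.   -3.]
[373 295   4   6   7] [ 312. -397.   -9.] [ 311. -394.    3.]
[336 297   4   2   5] [ 304. -248.    1.] [ 304. -249.  -10.]
[341 296   2   4   4] [ 305. -268.   -9.] [ 305. -266.    0.]
[383 296   4   4   5] [ 317. -430.   -7.] [ 317. -428.    0.]
```

```bash
python3 -c "
from h import *
print(ticket.finish_job())"
```

```text
the job is handed in; nothing more can be done
None
```

The job is handed in after about 19 s: wheel turned to 4, flap thrown fully over so the chute leads to the blue tub, all six balls poured through the hopper, and the empty pan set upright near where it started. Nothing else shows as moved. The overhanging leg mostly hides the tub, so I inferred that all six balls are in it (pan empty, nothing seen in the hopper, depth raised inside the tub) and could not count them. I also read the 4 from a low-resolution image, with the knob angle agreeing to about 1 degree.

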